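# Fit the missing capacitor under a power module's cover

## Robot

A 6-joint arm with a two-finger parallel gripper is mounted at the origin on the work surface. World frame = base frame: x ahead of the robot, y to its left, z up, the work surface at z = 0. Lengths are in mm, angles in rad, forces in N, time in s.
With the tool pointing down it reaches from about 350 to 975 mm from the base axis. Payload 7.1 kg.
Tool frame: the origin (TCP) lies midway between the tips of the shut fingers; the grasp point (between the pads) lies 19 mm behind it (ctrl.tcp_to_grasp is the distance from the TCP to the grasp point, in mm); z points along the fingers, y is the line along which they close (so a half turn about z gives the same grasp; the last joint's range is limited). The gripper opens to 88 mm and grips with 3 to 60 N. Pads are 20 mm wide; open, the fingers measure 115 mm over their backs; the gripper's body (75 mm by 178 mm) begins 61 mm behind the grasp point.
Start: joints at [-0.019, 0.423, 1.63, -0, 1.089, -0.019], TCP at [624.984, 0.026, 222.675] pointing down, gripper open.
Joint ranges: [-3, 3], [-0.9, 2.11], [0.09, 2.58], [-1.31, 4.45], [0.11, 2.69], [-2.54, 2.54]. Speed limits (rad/s): [2.39, 2.39, 3.01, 3.14, 3.14, 3.14].

## Interface

Orientations are given as a rotation vector (axis times angle).
In Python, from workcell import get_obs, cams, ticket, boxes_of, ctrl gives the robot as it stands.
- The arm moves only by the shell command python3 -m creep 'ROWS' [OPENING]. ROWS is JSON, one flat list of numbers, 4 for each row, row after row: the shift along the world's x, y, z in m, then the turn about the world's z in rad. In form: [tx, ty, tz, spin, tx, ty, tz, spin, ...]. A call has 1 to 10 rows; each row is the pose to reach, as a shift and turn from the pose commanded when the call began; what a row does not reach only later rows make up. A row lasts 1/12 s, in which the tool goes at most 41.7 mm and 7.16 degrees, less where a joint would pass 70% of its speed; a pose out of reach is approached as far as the arm can. A call with a gripper value outside its range is refused whole. OPENING is the opening, from 0 (shut) to 1 (fully open), set as the call begins (- or left out, the last holds). The fingers move at their own pace and stop on an object; the grip force is fixed at half the most. Time passes only in rows, so rows that repeat a pose let the fingers close. It gives the time, the measured TCP pose, the force, the opening and the grip force at its end, in the units of the state.
- get_obs(): the state, without advancing time (a new reading comes with each control period).
- cams.get_image(name): name is "scene" or "side" or "wrist"; returns (picture, depth): 384x512x3 uint8, red, green, blue; 384x512 float32, mm along the optical axis (not along the pixel's ray), 0 where there is no reading.
- cams.get_calibration(name): a dict with "mtx" (3x3 intrinsics, pixels), "R" (3x3) and "t" (3): a world point X has camera coordinates R X + t; the wrist camera has in their place "mount" (4x4, takes a point from camera to tool coordinates, whose origin is the TCP and whose axes are the flange's). Camera axes: x right, y down, z forward; pixel columns grow to the right and rows downward; lengths in mm; the calibration is good to about 2 mm. The wrist camera is an equidistant fisheye: a pixel r from the principal point sees the ray r / f radians off the axis. A picture is of the moment at which its call begins: read the wrist's pose just before it. get_calibration takes no time and is no camera call.
- ticket.close_job(): hands the job in; it is judged then, once.
Trained networks look in the newest picture that a camera, given by its name, has taken for a name from the list of things; names that differ only in an ending like _2 or _b are one class to them, and where a whole thing is asked for, a point or a joint stands for the part that bears it (a point fixed in the world has none). Each returns a list of dicts, best first, with "score" (0 to 1); they miss things now and then, are a little off and sometimes report something else, mostly with a low value. They report only what shows in the picture. A call takes as long as a camera call. They do not tell look-alikes from the thing itself.
- boxes_of(camera, target): "centre" ([column, row] in pixels, amid what is visible of it).
The state is a dict: "t": time; "qpos": joint angles; "qvel": joint speeds; "joint_torque": joint torques, N m; "ee_pos": TCP position; "orientation": TCP orientation; "ft_force": force on the tool from outside, world axes, zero at the start; "moment": the same for the moment, N m; "width": finger opening in mm; "grasp_force": force on a finger pad.
Only numpy, scipy, OpenCV 4.12 (cv2) and the standard library are available. Lean on these libraries where they do the work, as an engineer would, in place of code of your own. Each camera call takes 0.05 s, during which the arm holds its last target. There are 200 camera calls.

## Task

Lift the cover plate off the module's two pins and lay it flat on the rubber mat, ribbed side up. Drop the capacitor from the stand upright into the module's empty well until it rests on the bottom, then put the cover back over both pins so that it sits flush and let go. Leave the screwdriver, the bin and the oiler where they are.

Things in the scene. Friction and masses are not known exactly. Their poses are not given: they have to be found in the camera images.
- housing: Black plastic module, fixed to the bench: block 84 (x) by 180 (y) by 95 mm high, feet 10 mm high reaching y = +-114. Origin: centre of its underside, z up, y along its length. Flat top with three round wells in a row, 35 mm in diameter, 80 mm deep, at y = -42 (empty), 0 and +42 mm (filled, capacitors 5 mm below the top). Cover hides them at the start.
- well_floor (a point): Centre of the bottom of the empty well (housing x 0, y -42 mm), 15 mm above the bench and 80 mm below the housing's top; axes as the housing's.
- pin_a (a point): Tip of one steel pin, at housing x 0, y -74 mm. The pin is 8 mm in diameter, stands 18 mm above the housing's top, its last 7 mm tapering to 3 mm across.
- pin_b (a point): Tip of the other pin, the same, at housing x 0, y +74 mm.
- cover: Loose grey plastic plate 90 (x) by 184 (y) by 6 mm, 0.13 to 0.21 kg. Origin: centre of its underside, z up, y along its length. Through holes 12 mm in diameter at y = -74 and +74 mm. Grip rib on top, in the middle: 14 mm wide (x), 76 long (y), its top 38 mm above the underside. Starts seated on the housing, pins through its holes, same centre and yaw; fits either way round.
- capacitor: Loose aluminium cylinder, two tiny brass dots on its top end, 30 mm in diameter and 75 mm long, 0.06 to 0.13 kg. Origin: centre of its lower end, z along its axis, up. Starts standing in one of the stand's two recesses, so 55 mm of it shows. The dotted end stays up.
- stand: Fixed black plastic block 70 (x) by 120 (y) by 28 mm (z) with two round recesses 35 mm in diameter and 20 mm deep at y = -28 (holds the capacitor) and y = +28 (empty). Origin: centre of its underside, on the bench. It is on the left or the right of the housing, the mat on the other side.
- mat: Fixed black rubber mat 170 (x) by 230 (y) by 3 mm thick, flat on the bench. Origin: centre of its underside.
- screwdriver: Screwdriver lying on the bench beyond the work, about 200 mm long; leave alone.
- bin: Blue plastic open bin 100 by 140 by 75 mm on the bench beyond the work; origin at the centre of its underside; leave alone.
- oiler: White plastic bottle, 52 mm in diameter and 130 mm high, standing on the bench beyond the work; origin at the centre of its underside; leave alone.
Not all that is in view belongs to the job. Leave any blue or green look-alike of the housing alone.

How it is judged (in metres and radians):
On the way, in this order (a step that is already met when the one before it is completed fails the run):
1. the cover lies flat on the mat, ribbed side up, let go (height (world z) of cover below 0.008 m and angle between cover's own z axis and vertical below 0.06 rad and horizontal distance between cover and mat below 0.06 m and contact force between the fingers and cover below 0.05 N and linear speed of cover below 0.02 m/s), for 0.2 s.
2. the capacitor stands on the bottom of the empty well, let go, with the cover still off (horizontal distance between capacitor and well_floor below 0.006 m and z of capacitor in the frame of well_floor below 0.004 m and angle between capacitor's own z axis and vertical below 0.12 rad and contact force between the fingers and capacitor below 0.05 N and horizontal distance between cover and housing above 0.1 m), for 0.2 s.
At the end, for the whole second after the job is handed in: Capacitor at the bottom of the once empty well (within 6 mm of its axis, 4 mm of its floor, 0.12 rad of upright); cover over both pins, rib up, flush on the housing (centre within 4 mm each way, height 2 mm, tilt 0.03 rad, in line within 0.06 rad, either way round); both at rest (horizontal distance between capacitor and well_floor below 0.006 m and z of capacitor in the frame of well_floor below 0.004 m and angle between capacitor's own z axis and vertical below 0.12 rad and x of cover in the frame of housing between -0.004 and 0.004 m and y of cover in the frame of housing between -0.004 and 0.004 m and z of cover in the frame of housing between 0.093 and 0.097 m and angle between cover's own z axis and vertical below 0.03 rad and angle between the y axis of cover and the y axis of housing, either way round below 0.06 rad and linear speed of each of cover, capacitor below 0.02 m/s); the robot touches nothing.
It fails at once if the screwdriver is moved more than 30 mm (distance of screwdriver from where it was at the start of the episode above 0.03 m).
It fails at once if the bin is moved more than 30 mm (distance of bin from where it was at the start of the episode above 0.03 m).
It fails at once if the oiler is moved more than 30 mm (distance of oiler from where it was at the start of the episode above 0.03 m).
It also fails if it takes over 67 s, if anything falls off the work surface, if the arm or the gripper's body presses on something with over 40 N, if the wrist force passes 120 N, or if a joint passes its speed limit or range.

## Working session

There is one attempt and no reset: what is moved stays moved. The work goes in short steps, Python scripts to look and compute and a shell command to move; the robot and the scene stay as the last step left them, time stands still between calls to the robot, and variables do not carry over. Pictures are saved under pics/ and viewed, at most 10 in all, crops included, and the job is handed in when it is done.

```bash
mkdir -p pics; cat > h.py <<'E'
import numpy as np, cv2
from scipy.spatial.transform import Rotation as Ro
from workcell import get_obs, cams, ticket, boxes_of, ctrl
def cloud(name):
    o=get_obs(); im,d=cams.get_image(name); c=cams.get_calibration(name); K=np.array(c["mtx"])
    v,u=np.mgrid[:384,:512]; x=(u-K[0,2])/K[0,0]; y=(v-K[1,2])/K[1,1]
    if "mount" in c:
        r=np.hypot(x,y)+1e-9; s=np.tan(r)/r; P=np.stack([x*s*d,y*s*d,d],-1)
        M=np.array(c["mount"]); P=P@M[:3,:3].T+M[:3,3]
        P=P@Ro.from_rotvec(o["orientation"]).as_matrix().T+o["ee_pos"]
    else:
        P=np.stack([x*d,y*d,d],-1); P=(P-np.array(c["t"]))@np.array(c["R"])
    P[d<=0]=np.nan
    return im,d,P
def save(n,im): cv2.imwrite("pics/"+n,im[:,:,::-1])
E
python3 - <<'E'
from h import *
a,d,P=cloud("scene"); np.savez("scene.npz",a=a,P=P)
for n in ["housing","cover","capacitor","stand","mat","screwdriver","bin","oiler"]:
    for b in boxes_of("scene",n)[:4]:
        u,v=np.round(b["centre"]).astype(int); print(n,round(b["score"],2),u,v,np.round(P[v,u]))
w,d,Pw=cloud("wrist"); np.savez("wrist.npz",a=w,P=Pw)
s,d,Ps=cloud("side"); np.savez("side.npz",a=s,P=Ps)
save("s.png",cv2.resize(a,(800,600)));save("w.png",np.hstack([cv2.resize(s,(400,300)),cv2.resize(w,(400,300))]))
E
```

```text
housing 0.97 254 224 [557.  29.  55.]
housing 0.94 101 219 [ 445. -446.   78.]
housing 0.86 388 181 [483. 524.  91.]
housing 0.75 294 154 [219. 264.  82.]
cover 0.76 253 203 [675.   2. 234.]
cover 0.17 166 247 [ 568. -255.   27.]
capacitor 0.49 156 239 [ 554. -282.   53.]
stand 0.89 163 248 [ 574. -264.   30.]
mat 0.72 316 214 [496. 263.   4.]
screwdriver 0.78 194 292 [ 770. -192.   25.]
bin 0.82 282 265 [704.  83.   2.]
bin 0.2 250 205 [679.  -7. 231.]
oiler 0.63 358 248 [749. 303.  65.]
```

```bash
sleep 1; ls pics
```

```text
s.png
w.png
```

View pics/s.png

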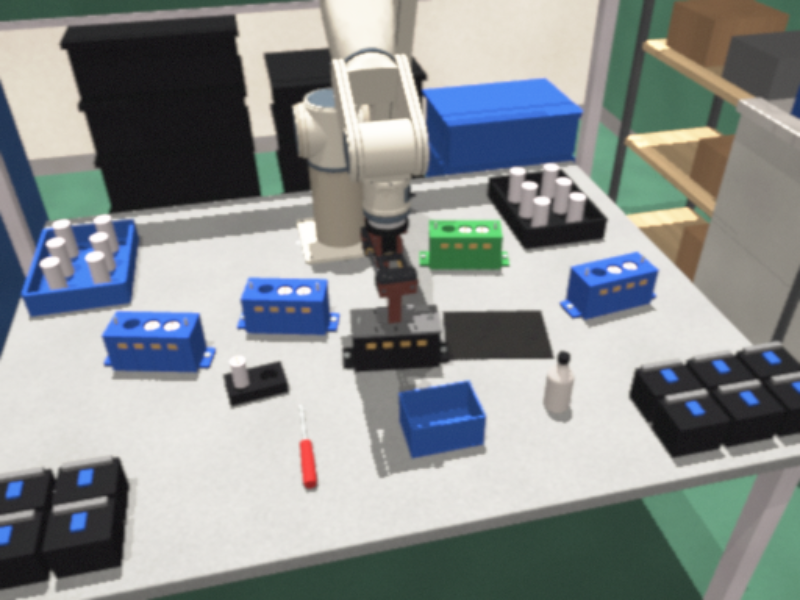

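View pics/w.png

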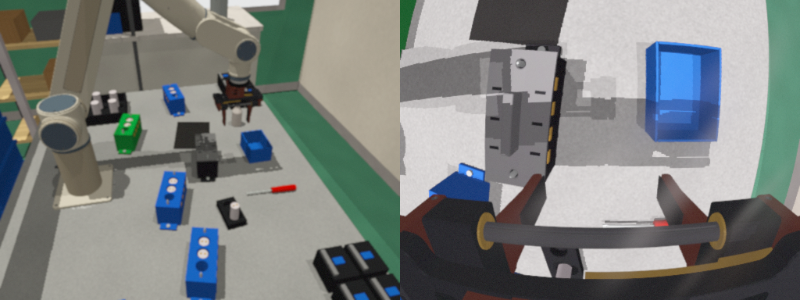

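The scene picture shows the black housing with the grey cover at about (395,335) of 800x600. Its look-alikes are blue at (155,340), (287,305) and (613,283), and green at (465,243). The capacitor is in the black stand at (238,372), and the capacitors in the trays at (75,250) and (545,195) are decoys. The mat is at (497,333). I choose the black housing and the cylinder in the stand.

```bash
python3 - <<'E'
from h import *
def rect(P,m,lab):
    p=P[m]; c,s,a=cv2.minAreaRect(p[:,:2].astype(np.float32)); print(lab,len(p),np.round(c,1),np.round(s,1),round(a,1),"z",np.round(np.nanmedian(p[:,2]),1))
for n in ["scene","wrist","side"]:
    f=np.load(n+".npz");P=f["P"];a=f["a"].astype(int);x,y,z=P[...,0],P[...,1],P[...,2]
    sat=a.max(-1)-a.min(-1); br=a.mean(-1)
    k=cv2.MORPH_OPEN
    def cl(m):
        m=cv2.morphologyEx(m.astype(np.uint8),k,np.ones((2,2))); nn,l,st,_=cv2.connectedComponentsWithStats(m); return l==1+np.argmax(st[1:,4]) if nn>1 else m>0
    near=(abs(x-560)<150)&(abs(y-15)<140)
    for lab,m in dict(plate=near&(z>96)&(z<107)&(x<660), rib=near&(z>125)&(z<138)&(x<640),
        mat=(br<60)&(abs(z)<12)&(y>100)&(y<420)&(x>350)&(x<650)&(sat<40),
        stand=(br<70)&(z>20)&(z<36)&(y<-150)&(y>-400)&(x>450)&(x<700), cap=(z>65)&(z<85)&(y<-180)&(y>-330)&(x>480)&(x<640)&(br>120)).items():
        m=cl(m)
        if m.sum()>8: rect(P,m,n+" "+lab)
w=np.load("wrist.npz")["a"]; s=np.load("scene.npz")["a"]
save("c.png",np.hstack([cv2.resize(w[40:260,90:240],(400,586),interpolation=3),cv2.resize(s[170:270,130:200],(400,586),interpolation=3)]))
E
```

```text
scene plate 784 [501.1  91.1] [133.3 292.8] 37.2 z 100.6
scene rib 34 [590.1  -6.3] [ 19.5 172.5] 79.9 z 129.8
scene mat 1768 [507.6 256.8] [231.8 165.2] 75.1 z 3.0
scene stand 376 [ 548.1 -261. ] [ 63.7 112.3] 9.4 z 26.6
scene cap 86 [ 507.3 -283.3] [ 23.8 111.7] 80.9 z 77.0
wrist plate 11897 [508.3   4.5] [266.6 132.1] 69.7 z 100.9
wrist rib 1269 [512.4  25.9] [89.7 22.9] 72.8 z 132.5
wrist mat 388 [514.1 146.5] [18.1 78. ] 82.8 z 4.1
wrist stand 1132 [ 559.1 -143.8] [344.5  84.4] 83.8 z 27.7
side plate 859 [568.9  78. ] [328.4  80. ] 63.9 z 99.5
side rib 64 [520.   48.1] [109.5  13.3] 77.8 z 130.3
side mat 996 [459.9 213.9] [331.6 151.2] 68.6 z 1.4
side stand 495 [nan nan] [0. 0.] 0.0 z 26.4
side cap 93 [ 559. -264.] [97.  10.2] 58.6 z 81.2
```

View pics/c.png

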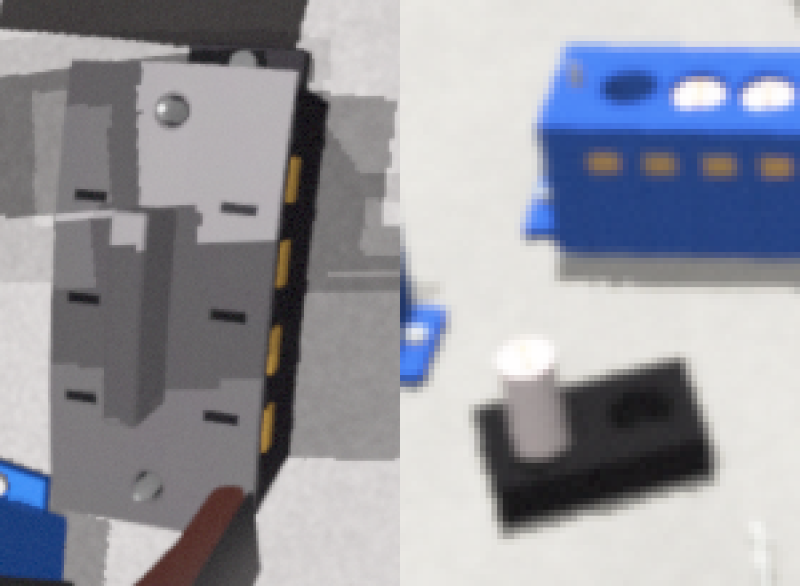

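The crop confirms a black housing with a grey cover (pins at wrist pixels 154,81 and 145,223). The capacitor stands in the black stand's near recess.

```bash
python3 - <<'E'
from h import *
f=np.load("wrist.npz");P=f["P"]
A=[]
o=get_obs(); print(o["ee_pos"],Ro.from_rotvec(o["orientation"]).as_matrix().round(3).tolist(),o["ft_force"])
cam=None
c=cams.get_calibration("wrist");K=np.array(c["mtx"]);M=np.array(c["mount"]);print(K.tolist(),M.round(3).tolist())
Rw=Ro.from_rotvec(o["orientation"]).as_matrix()
O=Rw@M[:3,3]+o["ee_pos"]
for u,v,h in [(154.5,81.3,111),(145.1,222.6,111)]:
    x=(u-K[0,2])/K[0,0];y=(v-K[1,2])/K[1,1];r=np.hypot(x,y)
    d=Rw@M[:3,:3]@np.array([np.sin(r)*x/r,np.sin(r)*y/r,np.cos(r)])
    X=O+d*(h-O[2])/d[2]; A.append(X); print(X.round(1), P[int(round(v)),int(round(u))].round(1))
a,b=A; print("centre",(a+b)/2,"len",np.linalg.norm(a-b),"yaw",np.degrees(np.arctan2(-(a-b)[0],(a-b)[1])))
cen=((a+b)/2)[:2];yd=(a-b)[:2]/np.linalg.norm((a-b)[:2]);xd=np.array([yd[1],-yd[0]])
for n in["wrist","scene"]:
    P=np.load(n+".npz")["P"];q=P[...,:2]-cen;X=q@xd;Y=q@yd;z=P[...,2]
    m=(abs(X)<25)&(abs(Y)<60)&(abs(z-133)<4)
    if m.sum()>20: print(n,"rib X",np.percentile(X[m],[2,50,98]),"Y",np.percentile(Y[m],[2,50,98]),m.sum(), np.median(z[m]))
    m=(abs(X)<65)&(abs(Y)<110)&(abs(z-101)<3)
    print(n,"plate X",np.percentile(X[m],[1,99]),"Y",np.percentile(Y[m],[1,99]),np.median(z[m]))
# stand and cap with scene
P=np.load("scene.npz")["P"];a=np.load("scene.npz")["a"].astype(int)
m=(P[...,2]>40)&(abs(P[...,0]-560)<60)&(abs(P[...,1]+280)<60)
p=P[m&(P[...,2]<110)];m2=p[:,2]>70;print("cap",len(p),m2.sum(),np.median(p[m2],0),p[m2].min(0),p[m2].max(0))
E
```

```text
[6.24981660e+02 6.81455652e-03 2.22666514e+02] [[-0.0, 1.0, -0.0], [1.0, 0.0, -0.0], [-0.0, -0.0, -1.0]] [-0.29415289  0.14199732 -1.03364308]
[[297.3186396354542, 0.0, 257.6123253213621], [0.0, 297.3186396354542, 192.633085440868], [0.0, 0.0, 1.0]] [[-0.0, -0.959, -0.282, 77.259], [1.0, -0.0, -0.001, 0.154], [0.001, -0.282, 0.959, -161.864], [0.0, 0.0, 0.0, 1.0]]
[528.2 105.7 111. ] [527.1 106.2 109.6]
[507.5 -35.9 111. ] [505.7 -37.8 107.4]
centre [517.82097821  34.91601663 111.        ] len 143.07085294381193 yaw -8.32712814488762
wrist rib X [-10.02831368  -2.89389936   3.14775338] Y [-37.39448876   0.28135009  34.79794548] 1144 132.70350805083478
wrist plate X [-48.3704113  40.663139 ] Y [-90.89902583  88.81347595] 100.86103567935913
scene rib X [-12.92086092  -2.93577212   5.45543631] Y [-40.18555457 -17.9145541   32.77470682] 46 132.9459359244099
scene plate X [-51.1161553   41.65677274] Y [-92.65469407  87.68183434] 100.9837488920729
cap 146 78 [ 551.6175269  -291.3120869    80.63039825] [ 528.42448243 -305.38180595   70.43544537] [ 562.63032948 -277.57139995   86.30401528]
```

```bash
cat > meas.py <<'E'
from h import *
im,d,P=cloud("wrist"); np.savez("wrist.npz",a=im,P=P); o=get_obs()
cen=np.array([514.4,34.2]);yaw=np.radians(-8.3)
z=P[...,2]
for i in range(3):
    yd=np.array([-np.sin(yaw),np.cos(yaw)]);xd=np.array([yd[1],-yd[0]]);q=P[...,:2]-cen;X=q@xd;Y=q@yd
    m=(abs(X)<16)&(abs(Y)<50)&(abs(z-133)<3)
    c,s,a=cv2.minAreaRect(P[m][:,:2].astype(np.float32));
    if s[0]>s[1]: a=a-90
    print("rib",m.sum(),np.round(c,1),np.round(s,1),round(a,2)); 
    m=(abs(X)<60)&(abs(Y)<108)&(abs(z-101)<3)
    m=cv2.morphologyEx(m.astype(np.uint8),cv2.MORPH_OPEN,np.ones((3,3)))>0
    c2,s2,a2=cv2.minAreaRect(P[m][:,:2].astype(np.float32));
    if s2[0]>s2[1]: a2=a2-90
    print("plate",m.sum(),np.round(c2,1),np.round(s2,1),round(a2,2)); cen=np.array(c);yaw=np.radians(a2)
print(o["ee_pos"].round(1),o["orientation"].round(3))
E
python3 -m creep '[-0.035,-0.005,0.02,-0.05, -0.07,-0.01,0.04,-0.1, -0.11,-0.02,0.06,-0.145, -0.11,-0.02,0.06,-0.145, -0.11,-0.02,0.06,-0.145]' 1 && python3 meas.py && python3 -c "
from h import *
save('w2.png',np.load('wrist.npz')['a'])"
```

```text
t: 0.97
ee_pos: [514.2, -20.3, 284.3]
orientation: [2.375, 2.053, 0.003]
ft_force: [1.1, -1.1, 0.2]
width: 87.9
grasp_force: 0.0
rib 910 [512.9  34. ] [74.1 13.7] -8.41
plate 10702 [513.4  34. ] [183.7  90.6] -8.45
rib 910 [512.9  34. ] [74.1 13.7] -8.41
plate 10702 [513.4  34. ] [183.7  90.6] -8.45
rib 910 [512.9  34. ] [74.1 13.7] -8.41
plate 10702 [513.4  34. ] [183.7  90.6] -8.45
[515.3 -20.1 283.6] [2.375 2.053 0.003]
```

View pics/w2.png

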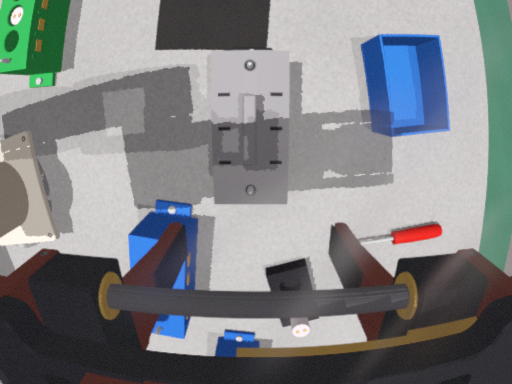

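The wrist view shows the cover squarely at (250,127) and its pins at (250,65) and (250,190). The rect fit matches the dimensions: centre (513,34), yaw -8.4°.

```bash
python3 -m creep '[-0.001,0.025,-0.02,-0.002, -0.002,0.054,-0.05,-0.002, -0.002,0.054,-0.08,-0.002, -0.002,0.054,-0.11,-0.002, -0.002,0.054,-0.14,-0.002, -0.002,0.054,-0.16,-0.002, -0.002,0.054,-0.176,-0.002, -0.002,0.054,-0.176,-0.002, -0.002,0.054,-0.176,-0.002]' 1; python3 -m creep '[0,0,0,0,0,0,0,0,0,0,0,0,0,0,0,0,0,0,0,0,0,0,0,0,0,0,0,0,0,0,0,0]' 0
```

```text
t: 1.77
ee_pos: [513.1, 34.3, 105.4]
orientation: [-2.377, -2.052, 0.003]
ft_force: [-0.6, -0.9, -0.2]
width: 88.0
grasp_force: 0.0
t: 2.43
ee_pos: [513.0, 34.0, 106.8]
orientation: [2.379, 2.052, 0.0]
ft_force: [-0.6, 0.0, -0.1]
width: 38.1
grasp_force: 0.0
```

```bash
python3 -m creep '[0,0,0,0,0,0,0,0,0,0,0,0,0,0,0,0,0,0,0,0,0,0,0,0,0,0,0,0,0,0,0,0]' 0;  python3 -m creep '[0,0,0.003,0, 0,0,0.008,0, 0,0,0.016,0, 0,0,0.026,0, 0,0,0.038,0, 0,0,0.05,0, 0,0,0.06,0, 0,0,0.06,0, 0,0,0.06,0]'
```

```text
t: 3.1
ee_pos: [513.0, 34.0, 106.7]
orientation: [2.379, 2.052, 0.0]
ft_force: [0.2, -0.7, -0.8]
width: 13.6
grasp_force: 30.0
t: 3.85
ee_pos: [513.4, 34.0, 167.6]
orientation: [2.378, 2.052, 0.002]
ft_force: [0.4, -0.5, -0.9]
width: 13.6
grasp_force: 30.0
```

```bash
python3 -m creep '[-0.001,0.02,0,0, -0.002,0.055,0,0, -0.003,0.09,0,0, -0.004,0.125,0,0, -0.005,0.16,0,0, -0.005,0.19,0,0, -0.005,0.212,0,0, -0.005,0.222,0,0, -0.005,0.222,0,0]';  python3 -m creep '[0,0,-0.03,0, 0,0,-0.06,0, 0,0,-0.09,0, 0,0,-0.115,0, 0,0,-0.132,0, 0,0,-0.142,0, 0,0,-0.148,0, 0,0,-0.151,0, 0,0,-0.151,0, 0,0,-0.151,0]'
```

```text
t: 4.6
ee_pos: [507.6, 257.6, 166.0]
orientation: [-2.376, -2.055, 0.001]
ft_force: [0.4, 0.3, -2.3]
width: 14.1
grasp_force: 30.0
t: 5.43
ee_pos: [508.7, 256.1, 16.5]
orientation: [2.379, 2.052, 0.002]
ft_force: [0.5, -0.3, -1.0]
width: 13.8
grasp_force: 30.0
```

```bash
python3 -m creep '[0,0,-0.001,0,0,0,-0.001,0]';  python3 -m creep '[0,0,-0.001,0, 0,0,-0.001,0, 0,0,-0.001,0, 0,0,-0.001,0,0,0,-0.001,0,0,0,-0.001,0,0,0,-0.001,0,0,0,-0.001,0,0,0,-0.001,0,0,0,-0.001,0]' 1; python3 -m creep '[0,0,0.02,0, 0,0,0.05,0, 0,0,0.09,0, 0,0,0.13,0, 0,-0.02,0.17,0, 0,-0.04,0.21,0, 0,-0.06,0.25,0, 0,-0.06,0.265,0, 0,-0.06,0.265,0]'; python3 - <<'E'
from h import *
im,d,P=cloud("wrist"); z=P[...,2]
m=(abs(P[...,0]-508)<40)&(abs(P[...,1]-257)<60)&(abs(z-41)<3)
print(m.sum(),cv2.minAreaRect(P[m][:,:2].astype(np.float32)))
m=(abs(P[...,0]-508)<90)&(abs(P[...,1]-257)<120)&(abs(z-9)<2.5);print(cv2.minAreaRect(P[m][:,:2].astype(np.float32)),np.median(z[m]))
save("w3.png",im)
s,d,Q=cloud("scene"); 
for b in boxes_of("wrist","capacitor"): print(b)
E
```

```text
t: 5.6
ee_pos: [508.5, 256.3, 15.5]
orientation: [2.378, 2.052, 0.002]
ft_force: [-0.4, -0.6, -1.6]
width: 13.7
grasp_force: 30.0
t: 6.43
ee_pos: [508.0, 256.0, 13.6]
orientation: [-2.379, -2.052, 0.0]
ft_force: [0.2, -0.6, 0.5]
width: 77.0
grasp_force: 0.0
t: 7.18
ee_pos: [510.6, 195.8, 284.6]
orientation: [2.377, 2.048, 0.014]
ft_force: [0.5, 0.2, 0.7]
width: 87.8
grasp_force: 0.0
535 ((508.5476379394531, 256.50555419921875), (74.47547149658203, 13.738670349121094), 81.2833480834961)
((507.5692138671875, 244.2063751220703), (214.1079864501953, 109.44551086425781), 87.83496856689453) 8.818196585397885
```

View pics/w3.png

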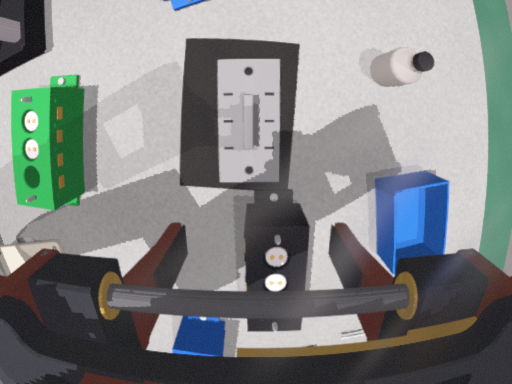

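The cover lies on the mat at (250,120) and is released. The filled wells show at (275,257) and (275,283), so the empty one is on the -y side, hidden by the gripper. Next I measure the well and the stand.

```bash
python3 -m creep '[0,-0.02,0,0, 0,-0.055,0,0, 0,-0.095,0,0, 0,-0.135,0,0, 0.002,-0.175,0,0, 0.004,-0.215,0,0, 0.005,-0.25,0,0, 0.005,-0.275,0,0, 0.005,-0.285,0,0, 0.005,-0.285,0,0]'; python3 - <<'E'
from h import *
im,d,P=cloud("wrist"); np.savez("well.npz",a=im,P=P)
E
python3 -m creep '[0.005,-0.02,0,0, 0.01,-0.055,0,0, 0.015,-0.095,0,0, 0.02,-0.135,0,0, 0.025,-0.175,0,0, 0.03,-0.205,0,0, 0.035,-0.225,0,0, 0.04,-0.24,0,0,0.04,-0.24,0,0,0.04,-0.24,0,0]'; python3 - <<'E'
from h import *
im,d,P=cloud("wrist"); np.savez("stand.npz",a=im,P=P)
print(boxes_of("wrist","capacitor"))
w=np.load("well.npz")["a"]
save("ws.png",np.hstack([w[:,60:450],im[:,60:450]]))
E
```

```text
t: 8.17
ee_pos: [512.2, -90.2, 276.8]
orientation: [-2.379, -2.048, 0.003]
ft_force: [-0.2, 1.1, -0.5]
width: 87.6
grasp_force: 0.0
t: 9.05
ee_pos: [553.4, -327.4, 277.5]
orientation: [-2.376, -2.052, 0.0]
ft_force: [-2.1, 0.0, 0.4]
width: 88.1
grasp_force: 0.0
[{'centre': [249.6, 140.8], 'score': 0.77}]
```

View pics/ws.png

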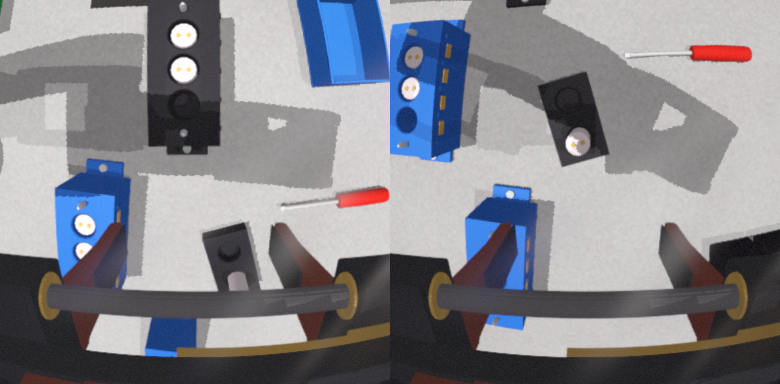

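The left half shows the empty well at about (244,104), below two filled ones. The right half shows the capacitor in the stand, its top at (249,141).

```bash
python3 - <<'E'
from h import *
P=np.load("well.npz")["P"]; z=P[...,2]
m=(abs(P[...,0]-513)<48)&(abs(P[...,1]-34)<100)&(abs(z-95)<3)
m=cv2.morphologyEx(m.astype(np.uint8),cv2.MORPH_OPEN,np.ones((3,3)))>0
print("top",cv2.minAreaRect(P[m][:,:2].astype(np.float32)),np.median(z[m]))
# well: holes in top mask -> rim pixels
k=(z<85)&(abs(P[...,0]-507)<30); w=np.zeros_like(m);
hole=(~m).astype(np.uint8); n,l,st,ce=cv2.connectedComponentsWithStats(hole); 
a=np.load("well.npz")["a"]; 
lab=l[104,244]; 
rim=(cv2.dilate((l==lab).astype(np.uint8),np.ones((3,3)))>0)&m
print(lab,st[lab],cv2.minEnclosingCircle(P[rim][:,:2].astype(np.float32)),cv2.fitEllipse(P[rim][:,:2].astype(np.float32)),np.median(z[rim]))
P=np.load("stand.npz")["P"]; z=P[...,2]
m=(abs(P[...,0]-555)<40)&(abs(P[...,1]+287)<40)&(z>79)&(z<88)
print("cap",m.sum(),np.median(z[m]),np.median(P[m],0),cv2.minEnclosingCircle(P[m][:,:2].astype(np.float32)))
m=(abs(P[...,0]-555)<90)&(abs(P[...,1]+265)<90)&(abs(z-28)<2.5)
m=cv2.morphologyEx(m.astype(np.uint8),cv2.MORPH_OPEN,np.ones((3,3)))>0
print("stand",cv2.minAreaRect(P[m][:,:2].astype(np.float32)))
o=get_obs();print(o["ee_pos"])
E
```

```text
top ((513.3789672851562, 32.388145446777344), (178.255859375, 84.4689712524414), 81.71601104736328) 94.77606831204562
26 [227  90  32  30 713] ((505.65557861328125, -7.550095558166504), 20.171998977661133) ((507.1483459472656, -7.6135053634643555), (35.87002944946289, 37.12215042114258), 47.45079040527344) 94.16904724633591
cap 456 82.79502171143395 [ 545.94638514 -290.9360651    82.79502171] ((545.475830078125, -291.4515075683594), 14.86504077911377)
stand ((542.3403930664062, -263.31365966796875), (70.67704010009766, 120.12142181396484), 6.939116477966309)
[ 553.06071003 -326.79142202  278.04311256]
```

```bash
python3 - <<'E'
from h import *
P=np.load("stand.npz")["P"]; z=P[...,2]
m=(abs(P[...,1]+291)<25)&(abs(P[...,0]-545)<70)&(z>33)&(z<200)&(np.hypot(P[...,0]-545.6,P[...,1]+291.4)>19)
print(m.sum(), P[m].min(0) if m.any() else 0,P[m].max(0) if m.any() else 0)
E
python3 -m creep '[-0.004,0.02,-0.03,0, -0.007,0.037,-0.06,0, -0.007,0.037,-0.09,0, -0.007,0.037,-0.12,0, -0.007,0.037,-0.15,0, -0.007,0.037,-0.165,0,-0.007,0.037,-0.165,0,-0.007,0.037,-0.165,0]'; python3 - <<'E'
from h import *
o=get_obs();print(o["ee_pos"],o["orientation"])
E
```

```text
0 0 0
t: 9.82
ee_pos: [545.7, -290.5, 113.4]
orientation: [-2.376, -2.053, 0.001]
ft_force: [-0.5, -0.2, 0.0]
width: 87.6
grasp_force: 0.0
[ 545.73027058 -290.47329524  113.41058207] [-2.37585997e+00 -2.05281920e+00  7.73550688e-04]
```

```bash
python3 -m creep '[0,0,0,0,0,0,0,0,0,0,0,0,0,0,0,0]'; python3 -m creep '[0,0,0,0]'
```

```text
t: 10.15
ee_pos: [546.6, -292.2, 114.9]
orientation: [2.377, 2.051, 0.001]
ft_force: [-0.9, -0.2, 0.0]
width: 87.7
grasp_force: 0.0
t: 10.23
ee_pos: [546.3, -292.2, 114.5]
orientation: [2.378, 2.051, 0.001]
ft_force: [0.1, -0.4, 0.5]
width: 88.1
grasp_force: 0.0
```

```bash
python3 -m creep '[0,0.001,-0.02,0, 0,0.001,-0.04,0, 0,0.001,-0.054,0, 0,0.001,-0.058,0, 0,0.001,-0.058,0, 0,0.001,-0.058,0]'; python3 -m creep '[0,0.0,0,0, 0,0,0,0, 0,0,0,0, 0,0,0,0, 0,0,0,0, 0,0,0,0, 0,0,0,0, 0,0,0,0, 0,0,0,0, 0,0,0,0]' 0; python3 -m creep '[0,0.0,0,0, 0,0,0,0, 0,0,0,0]'
```

```text
t: 10.73
ee_pos: [546.2, -291.1, 55.9]
orientation: [2.379, 2.052, 0.0]
ft_force: [1.4, 0.5, 0.5]
width: 87.8
grasp_force: 0.0
t: 11.57
ee_pos: [546.0, -291.0, 55.6]
orientation: [-2.378, -2.052, 0.0]
ft_force: [-0.1, -0.1, -0.2]
width: 29.6
grasp_force: 30.0
t: 11.82
ee_pos: [546.0, -291.0, 55.6]
orientation: [-2.379, -2.052, 0.0]
ft_force: [0.2, 0.3, -0.1]
width: 29.4
grasp_force: 30.0
```

```bash
python3 -m creep '[0,0,0.01,0, 0,0,0.03,0, 0,0,0.06,0, 0,0,0.09,0, 0,0,0.12,0, 0,0,0.13,0, 0,0,0.13,0]'; python3 -m creep '[-0.004,0.03,0,0, -0.009,0.065,0,0, -0.014,0.1,0,0, -0.019,0.135,0,0, -0.024,0.17,0,0, -0.029,0.205,0,0, -0.034,0.24,0,0, -0.038,0.27,0,0, -0.039,0.283,0,0, -0.039,0.283,0,0]'; python3 -m creep '[0,0,0,0,0,0,0,0,0,0,0,0,0,0,0,0]'; python3 - <<'E'
from h import *
t=np.array([507.1,-7.6])
for n in["scene","side"]:
    im,d,P=cloud(n); z=P[...,2]
    m=(np.hypot(P[...,0]-507,P[...,1]+8)<40)&(z>125)&(z<182)&(im.mean(-1)>60)
    print(n,m.sum(),np.nanmedian(P[m],0),np.nanmin(P[m],0),np.nanmax(P[m],0))
    if n=="side": c=cams.get_calibration(n);X=np.array(c["R"])@[507,-8,150]+c["t"];u=np.array(c["mtx"])@X;u=(u/u[2])[:2].astype(int);print(u)
    else: c=cams.get_calibration(n);X=np.array(c["R"])@[507,-8,150]+c["t"];q=np.array(c["mtx"])@X;q=(q/q[2])[:2].astype(int);s=im
f=lambda a,u:cv2.resize(a[u[1]-50:u[1]+50,u[0]-40:u[0]+40],(400,500),interpolation=3)
save("hold.png",np.hstack([f(s,q),f(im,u)]))
E
```

```text
t: 12.4
ee_pos: [547.7, -291.9, 189.2]
orientation: [2.374, 2.049, 0.003]
ft_force: [0.4, 0.6, -0.8]
width: 29.7
grasp_force: 30.0
t: 13.23
ee_pos: [505.2, -5.4, 184.0]
orientation: [-2.373, -2.054, 0.003]
ft_force: [-0.4, 0.2, -0.5]
width: 29.7
grasp_force: 30.0
t: 13.57
ee_pos: [507.0, -8.9, 185.3]
orientation: [-2.38, -2.05, 0.001]
ft_force: [-0.1, -0.2, -1.3]
width: 29.3
grasp_force: 30.0
scene 100 [516.52699526 -12.31122158 159.60753383] [501.53849246 -25.5725717  134.89014819] [524.10794385   2.57130755 181.73794154]
side 106 [504.67815649 -21.92004338 160.91300718] [492.21415772 -27.20996356 135.27784213] [518.84309672  -5.63615443 181.50706632]
[264 182]
```

View pics/hold.png

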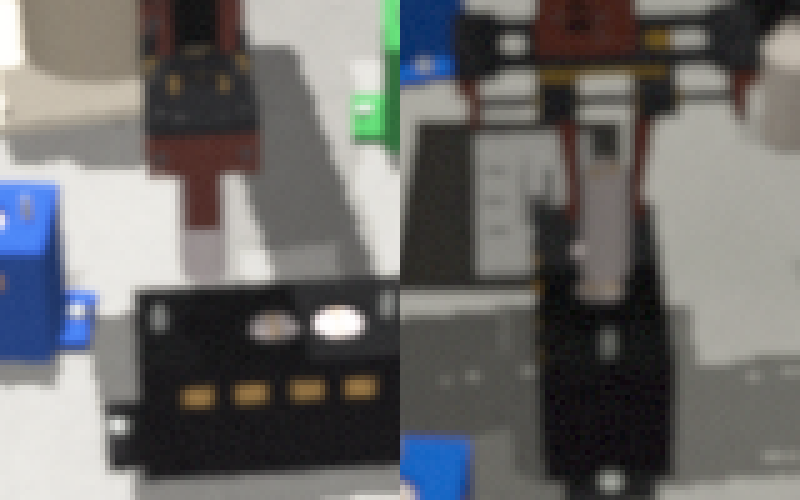

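The pictures show the capacitor held upright between the fingers over the housing's empty-well end (scene crop 205,255; side crop 605,230). I check the camera bias against the filled capacitors.

```bash
python3 - <<'E'
from h import *
print(get_obs()["ee_pos"])
for n in["scene","side"]:
    im,d,P=cloud(n); z=P[...,2]
    for c in [(513.3,34),(519.4,75.5)]:
        m=(np.hypot(P[...,0]-c[0],P[...,1]-c[1])<20)&(abs(z-90)<5)&(im.mean(-1)>120)
        if m.sum()>5: print(n,c,m.sum(),np.median(P[m],0).round(1),P[m].min(0).round(1),P[m].max(0).round(1))
    for r in [(135,146),(146,157),(157,168)]:
        m=(np.hypot(P[...,0]-507,P[...,1]+8)<35)&(z>r[0])&(z<r[1])&(im.mean(-1)>85)&(im.max(-1).astype(int)-im.min(-1)<40)
        if m.sum()>5: p=P[m]; print(n,r,m.sum(),((p.min(0)+p.max(0))/2).round(1),np.ptp(p,axis=0).round(1))
E
```

```text
[507.01741049  -8.76836067 185.51169079]
scene (513.3, 34) 23 [513.9  34.2  89.7] [506.   22.5  85.9] [521.5  45.9  93. ]
scene (519.4, 75.5) 52 [517.2  74.6  89.9] [501.2  56.9  85. ] [536.5  92.6  94.7]
scene (135, 146) 14 [515.4 -11.1 142.3] [11.  25.1  7.1]
scene (146, 157) 26 [515.1 -10.8 151.5] [15.5 25.4 10.9]
scene (157, 168) 28 [513.3 -11.4 162.1] [20.  26.6  9.8]
side (135, 146) 16 [502.4 -20.6 140.8] [18.2  9.6  9.5]
side (146, 157) 26 [506.4 -20.9 150.8] [25.2 16.8  9.6]
side (157, 168) 26 [506.  -20.3 162.5] [24.7 15.1 10.9]
```

```bash
python3 -m creep '[0,0.002,-0.012,0, 0,0.002,-0.024,0, 0,0.002,-0.034,0, 0,0.002,-0.037,0, 0,0.002,-0.037,0, 0,0.002,-0.037,0]';  python3 -m creep '[0,0,-0.002,0, 0,0,-0.004,0, 0,0,-0.006,0, 0,0,-0.008,0, 0,0,-0.01,0,0,0,-0.01,0,0,0,-0.01,0]'
```

```text
t: 14.27
ee_pos: [507.1, -6.1, 148.7]
orientation: [-2.379, -2.052, 0.0]
ft_force: [-0.7, 0.3, -0.6]
width: 29.6
grasp_force: 30.0
t: 14.85
ee_pos: [506.9, -6.0, 138.6]
orientation: [-2.378, -2.052, 0.0]
ft_force: [0.2, -0.4, -0.6]
width: 29.6
grasp_force: 30.0
```

```bash
python3 -m creep '[0,0,-0.003,0, 0,0,-0.006,0, 0,0,-0.009,0, 0,0,-0.012,0, 0,0,-0.014,0,0,0,-0.014,0]'; python3 -m creep '[0,0,-0.004,0, 0,0,-0.009,0, 0,0,-0.014,0, 0,0,-0.02,0, 0,0,-0.025,0,0,0,-0.025,0,0,0,-0.025,0]'
```

```text
t: 15.35
ee_pos: [506.6, -6.0, 124.1]
orientation: [-2.378, -2.052, 0.001]
ft_force: [0.5, -0.0, -0.4]
width: 29.6
grasp_force: 30.0
t: 15.93
ee_pos: [506.7, -6.0, 99.2]
orientation: [-2.378, -2.052, 0.001]
ft_force: [0.2, -0.2, -0.1]
width: 29.4
grasp_force: 30.0
```

```bash
python3 -m creep '[0,0,0,0,0,0,0,0,0,0,0,0,0,0,0,0,0,0,0,0,0,0,0,0,0,0,0,0,0,0,0,0,0,0,0,0,0,0,0,0]' 1; python3 -m creep '[0,0,0.02,0, 0,0,0.05,0, 0,0,0.09,0, 0,0,0.13,0, 0,-0.03,0.165,0, 0,-0.06,0.18,0, 0,-0.08,0.18,0, 0,-0.08,0.18,0, 0,-0.08,0.18,0, 0,-0.08,0.18,0]'; python3 - <<'E'
from h import *
im,d,P=cloud("wrist"); z=P[...,2]
for c in [(507.1,-7.6),(513.3,34)]:
    m=(np.hypot(P[...,0]-c[0],P[...,1]-c[1])<14)&(im.mean(-1)>60)
    print(c,m.sum(),np.nanmedian(P[m],0))
save("well.png",cv2.resize(im[0:220,150:350],(600,600),interpolation=3)); s,d,Q=cloud("scene")
print(get_obs()["ee_pos"])
E
```

```text
t: 16.77
ee_pos: [507.0, -6.0, 99.6]
orientation: [-2.378, -2.052, 0.0]
ft_force: [-0.5, -0.6, -0.5]
width: 87.1
grasp_force: 0.0
t: 17.6
ee_pos: [506.4, -85.4, 279.0]
orientation: [-2.378, -2.051, 0.001]
ft_force: [0.6, 0.1, -1.3]
width: 87.7
grasp_force: 0.0
(507.1, -7.6) 442 [507.05979071  -7.45571391  89.84048917]
(513.3, 34) 436 [513.2480502   33.78296671  89.95371102]
[506.48023356 -84.99484129 278.84214936]
```

View pics/well.png

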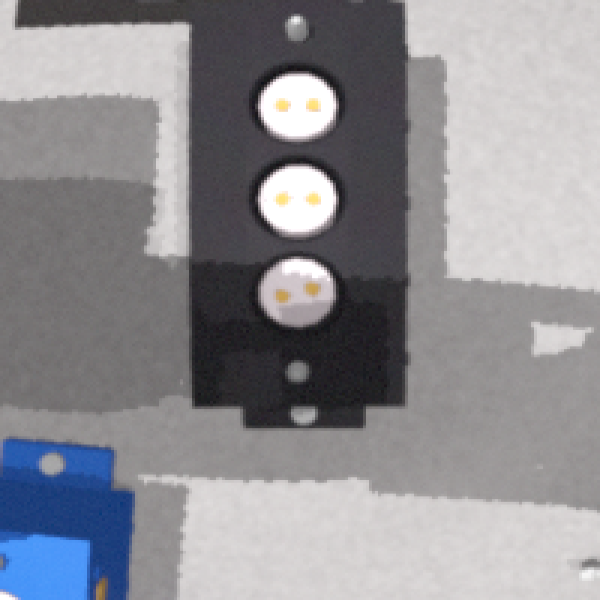

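The capacitor is seated: its top (300,290) is level with the filled ones at z≈90 mm. Now I fetch the cover.

```bash
python3 -m creep '[0,0.03,0,0, 0,0.07,0,0, 0,0.11,0,0, 0,0.15,0,0, 0,0.19,0,0, 0,0.23,0,0, 0,0.27,0,0, 0.001,0.31,0,0, 0.001,0.335,0,0, 0.001,0.342,0,0]' 1; python3 -m creep '[0,0,-0.03,0, 0,0,-0.07,0, 0,0,-0.11,0, 0,0,-0.15,0, 0,0,-0.18,0, 0,0,-0.2,0, 0,0,-0.21,0, 0,0,-0.21,0,0,0,-0.21,0,0,0,-0.21,0]'; python3 -m creep '[0,0,0,0]'
```

```text
t: 18.53
ee_pos: [506.9, 260.5, 278.9]
orientation: [-2.373, -2.057, 0.001]
ft_force: [0.2, -0.6, 0.1]
width: 88.3
grasp_force: 0.0
t: 19.37
ee_pos: [508.9, 256.4, 71.1]
orientation: [2.378, 2.052, 0.003]
ft_force: [0.4, -0.6, 0.3]
width: 87.6
grasp_force: 0.0
t: 19.45
ee_pos: [509.1, 256.5, 71.4]
orientation: [2.378, 2.052, 0.004]
ft_force: [-0.2, 0.3, 1.2]
width: 87.9
grasp_force: 0.0
```

```bash
python3 -m creep '[0,0,-0.015,0, 0,0,-0.03,0, 0,0,-0.045,0, 0,0,-0.052,0, 0,0,-0.055,0, 0,0,-0.055,0, 0,0,-0.055,0, 0,0,-0.055,0]'; python3 -m creep '[0,0,0,0,0,0,0,0]'
```

```text
t: 20.12
ee_pos: [508.7, 256.3, 15.6]
orientation: [2.378, 2.052, 0.002]
ft_force: [-0.4, 0.5, 0.6]
width: 87.8
grasp_force: 0.0
t: 20.28
ee_pos: [508.4, 256.2, 15.3]
orientation: [2.378, 2.052, 0.002]
ft_force: [0.3, -0.7, 0.3]
width: 88.0
grasp_force: 0.0
```

```bash
python3 -m creep '[0,0,0,0,0,0,0,0,0,0,0,0,0,0,0,0,0,0,0,0,0,0,0,0,0,0,0,0,0,0,0,0,0,0,0,0,0,0,0,0]' 0; python3 -m creep '[0,0,0,0,0,0,0,0,0,0,0,0,0,0,0,0,0,0,0,0,0,0,0,0,0,0,0,0]'; python3 -m creep '[0,0,0.005,0, 0,0,0.02,0, 0,0,0.045,0, 0,0,0.075,0, 0,0,0.105,0, 0,0,0.135,0, 0,0,0.15,0, 0,0,0.155,0, 0,0,0.155,0]'
```

```text
t: 21.12
ee_pos: [508.0, 256.0, 14.7]
orientation: [-2.379, -2.052, -0.0]
ft_force: [-0.2, 0.3, -0.1]
width: 24.4
grasp_force: 0.0
t: 21.7
ee_pos: [508.1, 256.0, 14.7]
orientation: [2.379, 2.052, 0.0]
ft_force: [1.0, -0.4, -0.5]
width: 14.0
grasp_force: 30.0
t: 22.45
ee_pos: [508.5, 256.3, 171.0]
orientation: [2.378, 2.052, 0.004]
ft_force: [-0.5, 0.6, -2.2]
width: 13.6
grasp_force: 30.0
```

```bash
python3 -m creep '[0.001,-0.02,0,0, 0.002,-0.055,0,0, 0.003,-0.09,0,0, 0.004,-0.125,0,0, 0.005,-0.16,0,0, 0.005,-0.19,0,0, 0.005,-0.212,0,0, 0.005,-0.222,0,0, 0.005,-0.222,0,0]';  python3 -m creep '[0,0,-0.01,0, 0,0,-0.02,0, 0,0,-0.03,0, 0,0,-0.038,0, 0,0,-0.042,0, 0,0,-0.042,0, 0,0,-0.042,0, 0,0,-0.042,0, 0,0,-0.042,0, 0,0,-0.042,0]'; python3 -m creep '[0,0,0,0,0,0,0,0]'
```

```text
t: 23.2
ee_pos: [512.0, 32.4, 168.3]
orientation: [-2.38, -2.048, 0.004]
ft_force: [-0.0, -0.1, -1.6]
width: 13.6
grasp_force: 30.0
t: 24.03
ee_pos: [513.3, 34.0, 128.2]
orientation: [2.378, 2.052, 0.001]
ft_force: [-0.2, 0.1, -1.7]
width: 13.8
grasp_force: 30.0
t: 24.2
ee_pos: [513.2, 34.0, 128.0]
orientation: [2.378, 2.052, 0.001]
ft_force: [0.6, -0.3, -1.0]
width: 13.5
grasp_force: 30.0
```

```bash
python3 -m creep '[0,0,-0.002,0, 0,0,-0.004,0, 0,0,-0.006,0, 0,0,-0.008,0, 0,0,-0.01,0, 0,0,-0.01,0]';  python3 -m creep '[0,0,-0.002,0, 0,0,-0.004,0, 0,0,-0.006,0, 0,0,-0.008,0, 0,0,-0.01,0, 0,0,-0.01,0, 0,0,-0.01,0]'
```

```text
t: 24.7
ee_pos: [512.7, 34.0, 117.2]
orientation: [-2.378, -2.052, 0.001]
ft_force: [-0.9, -1.3, -1.5]
width: 13.9
grasp_force: 30.0
t: 25.28
ee_pos: [512.9, 34.0, 107.5]
orientation: [-2.378, -2.052, 0.0]
ft_force: [0.4, 0.3, -2.4]
width: 13.9
grasp_force: 30.0
```

```bash
python3 -m creep '[0,0,-0.001,0,0,0,-0.001,0,0,0,-0.001,0]'; python3 -m creep '[0,0,0,0,0,0,0,0,0,0,0,0,0,0,0,0,0,0,0,0,0,0,0,0,0,0,0,0,0,0,0,0,0,0,0,0,0,0,0,0]' 1; python3 -m creep '[0,0,0.02,0, 0,0,0.05,0, 0,0,0.09,0, 0,0,0.13,0, 0,-0.02,0.16,0, 0,-0.04,0.175,0, 0,-0.054,0.175,0, 0,-0.054,0.175,0, 0,-0.054,0.175,0, 0,-0.054,0.175,0]'; python3 -m creep '[0,0,0,0,0,0,0,0,0,0,0,0]'; python3 meas.py; python3 - <<'E'
from h import *
f=np.load("wrist.npz"); P=f["P"];z=P[...,2]
m=(abs(P[...,0]-513)<38)&(abs(P[...,1]-34)<85)&(abs(z-101)<5);p=P[m];c=np.linalg.lstsq(np.c_[p[:,:2]-[513,34],np.ones(len(p))],p[:,2],rcond=None)[0];print(c)
save("end.png",cv2.resize(f["a"][30:220,150:350],(600,570),interpolation=3))
E
```

```text
t: 25.53
ee_pos: [513.0, 34.0, 106.7]
orientation: [2.379, 2.052, 0.0]
ft_force: [-0.3, 0.6, -2.1]
width: 13.4
grasp_force: 30.0
t: 26.37
ee_pos: [513.0, 34.0, 106.7]
orientation: [-2.379, -2.052, 0.0]
ft_force: [0.1, -0.1, -0.1]
width: 76.8
grasp_force: 0.0
t: 27.2
ee_pos: [512.5, -19.5, 281.0]
orientation: [-2.378, -2.051, 0.001]
ft_force: [0.7, 0.0, -0.4]
width: 87.4
grasp_force: 0.0
t: 27.45
ee_pos: [512.8, -19.4, 281.1]
orientation: [-2.377, -2.053, 0.001]
ft_force: [0.6, -0.1, -0.5]
width: 87.4
grasp_force: 0.0
rib 966 [513.1  34.5] [74.2 13.9] -8.79
plate 10830 [513.   34.2] [183.3  90.6] -8.65
rib 966 [513.1  34.5] [74.2 13.9] -8.79
plate 10830 [513.   34.2] [183.3  90.6] -8.65
rib 966 [513.1  34.5] [74.2 13.9] -8.79
plate 10830 [513.   34.2] [183.3  90.6] -8.65
[512.8 -19.5 281.2] [-2.377e+00 -2.053e+00  1.000e-03]
[-1.26091958e-03  3.33120219e-04  1.00814796e+02]
```

View pics/end.png

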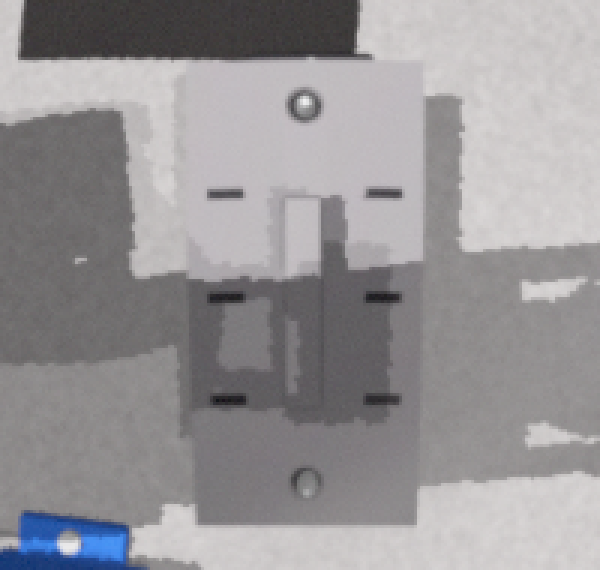

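The cover is flush (top at z 100.8 mm, no tilt) with both pins through its holes at (305,105) and (307,483).

```bash
python3 -c "
from workcell import ticket
print(ticket.close_job())"
```

```text
the job is handed in; nothing more can be done
None
```

I've handed the job in: the capacitor stands at the bottom of the once-empty well, the cover is back over both pins, flush and released, and I did not touch the screwdriver, bin or oiler.

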